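# Take the stacked tins and cup apart at the tea and coffee corner

## Robot

A 6-joint arm with a two-finger parallel gripper is mounted at the origin on the work surface. World frame = base frame: x ahead of the robot, y to its left, z up, the work surface at z = 0. Lengths are in m, angles in rad, forces in N, time in s.
With the tool pointing down it reaches from about 0.425 to 0.95 m from the base axis. Payload 3.5 kg.
Tool frame: the origin (TCP) lies between the finger pads; the fingertips stand 22 mm ahead of it and the grasp point (between the pads) lies 3 mm ahead of it (ctrl.nose_length is the z of the fingertips in the tool frame, in m); z points along the fingers, y is the line along which they close (so a half turn about z gives the same grasp; the last joint's range is limited). The gripper opens to 85 mm and grips with 20 to 120 N. Pads are 22 mm wide; open, the fingers measure 114 mm over their backs; the gripper's body (76 mm by 85 mm) begins 54 mm behind the grasp point. The pads swing forward as they close: fully open they stand 13 mm farther back than shut.
Start: joints at [0.991, 0.286, 1.577, -0, 1.279, -0.15], TCP at [0.281, 0.614, 0.253] pointing down, gripper open.
Joint ranges: [-2.77, 2.77], [-0.9, 2.22], [0.21, 2.48], [-1.53, 4.67], [0.24, 2.81], [-2.84, 2.84]. Speed limits (rad/s): [2.79, 2.79, 3.14, 3.14, 3.14, 3.14].

## Interface

Orientations are given as a unit quaternion [x, y, z, w].
In Python, from plant import ctrl gives the robot as it stands. The module is installed in compiled form; this text tells all that it offers.
- The arm moves only by the tool send_rows, never from a script. Its argument "rows" is text: rows parted by semicolons, each of 7 numbers parted by spaces: the turn, a rotation vector about the tool's x, y, z in normalised numbers (1 is pi/2 rad), then the shift along the tool's x, y, z in shares of 60 cm (1.0 is 60 cm), then the opening, from -1 (shut) to 1 (fully open). A call has 1 to 8 rows; each row is the pose to reach, as a shift and turn from the pose commanded when the call began, along the tool's axes at that moment; what a row does not reach only later rows make up. A row lasts 1/8 s, in which the tool goes at most 62.5 mm and 10.7 degrees, less where a joint would pass 70% of its speed; a pose out of reach is approached as far as the arm can. A call with a gripper value outside its range is refused whole. The fingers move at their own pace and stop on an object; "grip_force" is the grip in N (left out, the last holds). Time passes only in rows, so rows that repeat a pose let the fingers close. It gives the time, the measured TCP pose, the force, the opening and the grip force at its end, in the units of the state.
- ctrl.get_state(): the state, without advancing time (a new reading comes with each control period).
- ctrl.read_camera(name): name is "scene" or "top"; returns a dict with "color" (400x640x3 uint8, red, green, blue), "fx", "fy", "cx", "cy" (pixels), "extrinsics" (4x4, takes a point from world to camera coordinates). Camera axes: x right, y down, z forward; pixel columns grow to the right and rows downward; lengths in m; the calibration is good to about 2 mm. A picture is of the moment at which its call begins. There is no depth.
- ctrl.sign_off(): hands the job in; it is judged then, once.
Trained networks look in a picture, given as the dict that the camera call returned (one of the last four; its "shot" number tells which), for a name from the list of things; names that differ only in an ending like _2 or _b are one class to them, and where a whole thing is asked for, a point or a joint stands for the part that bears it (a point fixed in the world has none). Each returns a list of dicts, best first, with "p" (0 to 1); they miss things now and then, are a little off and sometimes report something else, mostly with a low value. They report only what shows in the picture. A call takes as long as a camera call. They do not tell look-alikes from the thing itself.
- ctrl.look_for(picture, target): "position" ([x, y, z] in m, in the coordinates of the camera as it stood for that picture, good to about 4 mm: the middle of the surface that is visible of it).
The state is a dict: "time": time; "qpos": joint angles; "dq": joint speeds; "joint_efforts": joint torques, N m; "eef_pos": TCP position; "tcp_rot": TCP orientation; "contact_force": force on the tool from outside, world axes, zero at the start; "wrist_torque": the same for the moment, N m; "opening": opening from 0.0 (shut) to 1.0 (fully open); "finger_force": force on a finger pad.
Only numpy, scipy, OpenCV 4.12 (cv2) and the standard library are available. Lean on these libraries where they do the work, as an engineer would, in place of code of your own. Each camera call takes 0.05 s, during which the arm holds its last target. There are 200 camera calls.

## Task

Take the two stacks apart and set each thing upright in its own place: the blue cup in the middle of its blue saucer, the brown coffee tin in the empty bay of the dark wooden tray with the coffee capsules, and the green tea tin in the empty bay of the light wooden tray with the tea bags. The two plain steel tins look alike but one is full of sugar and the other is empty: feel which is which, and stand the full one in the bay of the white tray beside the sachets and the empty one in the bay of the steel draining tray, ready for washing. Set each one down, without dropping it or knocking any of them over.

Things in the scene. Friction and masses are not known exactly. Their poses are not given: they have to be found in the camera images.
- cup: Blue espresso cup, open top, outer diameter 60 mm over its straight upper part (24 mm up to the rim at 56 mm), narrowing to a 40 mm foot; about 110 g. Handle along its own +y, out to 51 mm from the axis, 18 to 50 mm up. Origin at the centre of its underside, z up. Starts on top of the taller stack: coffee tin, steel tin, cup.
- coffee_tin: Brown coffee tin with a darker brown lid. Diameter 66 mm, height 80 mm with its closed, flat, fixed lid; straight sides; about 160 g. Origin at the centre of its underside, z up. Bottom of the taller stack, standing on the worktop.
- tea_tin: Green tea tin with a darker green lid. Diameter 66 mm, height 80 mm with its closed, flat, fixed lid; straight sides; about 130 g. Origin at the centre of its underside, z up. Bottom of the other stack, standing on the worktop.
- steel_tin_1: Plain bare steel tin. The two steel tins look exactly alike: one is full of sugar (205 to 275 g), the other empty (55 to 75 g); only weight tells. Diameter 56 mm, height 80 mm with its flat, fixed lid; straight sides; origin at the centre of its underside, z up. Starts as second tin of a stack, on the coffee or the tea tin.
- steel_tin_2: Plain bare steel tin. The two steel tins look exactly alike: one is full of sugar (205 to 275 g), the other empty (55 to 75 g); only weight tells. Diameter 56 mm, height 80 mm with its flat, fixed lid; straight sides; origin at the centre of its underside, z up. Starts as second tin of a stack, on the coffee or the tea tin.
- saucer: Blue round saucer of the cup, fixed to the worktop. Outer diameter 124 mm, rim 15 mm high, sloping up from a flat middle of about 60 mm diameter (its centre paler) whose top is 5 mm above the worktop. Origin at the centre of its underside.
- coffee_tray: Dark wooden tray that holds three coffee capsules. Fixed, 185 (x) by 102 mm, floor 4 mm thick, rim and cross wall 6 mm thick, 10 mm high. Origin on the worktop under the centre of its empty square bay (90 by 90 mm inside, for one tin); +x points from the bay to the occupied part, x = 51 to 134 mm; the capsules there are 29 mm high.
- tea_tray: Light wooden tray that holds a small box of tea bags. Fixed, 185 (x) by 102 mm, floor 4 mm thick, rim and cross wall 6 mm thick, 10 mm high. Origin on the worktop under the centre of its empty square bay (90 by 90 mm inside, for one tin); +x points from the bay to the occupied part, x = 51 to 134 mm; the tea bags there reach 55 mm above the worktop.
- sugar_tray: White tray with a light grey floor that holds a small white bowl of stick sachets. Fixed, 185 (x) by 102 mm, floor 4 mm thick, rim and cross wall 6 mm thick, 10 mm high. Origin on the worktop under the centre of its empty square bay (90 by 90 mm inside, for one tin); +x points from the bay to the occupied part, x = 51 to 134 mm; the sachets there reach 64 mm above the worktop.
- draining_tray: Steel draining tray with a ribbed bay and an upturned drinking glass. Fixed, 185 (x) by 102 mm, floor 4 mm thick, rim and cross wall 6 mm thick, 10 mm high. Origin on the worktop under the centre of its empty square bay (90 by 90 mm inside, for one tin); +x points from the bay to the occupied part, x = 51 to 134 mm; the glass there is 64 mm high.
Mind the look-alikes: they are no part of the job. What is shaped like the cup but purple is not meant.

How it is judged:
At the end, for the whole second after the job is handed in: Each tin stands upright in its bay, inside the rim (coffee and tea tins within 13 mm of centre each way, steel tins 18 mm); the white tray bears the full steel tin, the draining tray the empty one; the cup stands on the saucer within 11 mm of its centre; all at rest (x of coffee_tin in the frame of coffee_tray between -0.0135 and 0.0135 m and y of coffee_tin in the frame of coffee_tray between -0.0135 and 0.0135 m and z of coffee_tin in the frame of coffee_tray between 0.001 and 0.008 m and x of tea_tin in the frame of tea_tray between -0.0135 and 0.0135 m and y of tea_tin in the frame of tea_tray between -0.0135 and 0.0135 m and z of tea_tin in the frame of tea_tray between 0.001 and 0.008 m and ((x of steel_tin_1 in the frame of sugar_tray between -0.0185 and 0.0185 m and y of steel_tin_1 in the frame of sugar_tray between -0.0185 and 0.0185 m and z of steel_tin_1 in the frame of sugar_tray between 0.001 and 0.008 m) or (x of steel_tin_2 in the frame of sugar_tray between -0.0185 and 0.0185 m and y of steel_tin_2 in the frame of sugar_tray between -0.0185 and 0.0185 m and z of steel_tin_2 in the frame of sugar_tray between 0.001 and 0.008 m)) and ((x of steel_tin_1 in the frame of draining_tray between -0.0185 and 0.0185 m and y of steel_tin_1 in the frame of draining_tray between -0.0185 and 0.0185 m and z of steel_tin_1 in the frame of draining_tray between 0.001 and 0.008 m) or (x of steel_tin_2 in the frame of draining_tray between -0.0185 and 0.0185 m and y of steel_tin_2 in the frame of draining_tray between -0.0185 and 0.0185 m and z of steel_tin_2 in the frame of draining_tray between 0.001 and 0.008 m)) and contact force between sugar_tray and anything else above 1.5 N and contact force between draining_tray and anything else below 1.2 N and horizontal distance between cup and saucer below 0.011 m and z of cup in the frame of saucer between 0.002 and 0.009 m and angle between each of coffee_tin, tea_tin, steel_tin_1, steel_tin_2, cup's own z axis and vertical below 0.08 rad and linear speed of each of coffee_tin, tea_tin, steel_tin_1, steel_tin_2, cup below 0.02 m/s); the robot touches nothing.
It fails at once if a tin or the cup is tipped over (leans more than about 35 degrees) (angle between any of coffee_tin, tea_tin, steel_tin_1, steel_tin_2, cup's own z axis and vertical above 0.6 rad).
It fails at once if a tin or the cup is dropped (falls freely 25 mm or more) ((linear speed of coffee_tin above 0.7 m/s and contact force between coffee_tin and anything else below 0.01 N) or (linear speed of tea_tin above 0.7 m/s and contact force between tea_tin and anything else below 0.01 N) or (linear speed of steel_tin_1 above 0.7 m/s and contact force between steel_tin_1 and anything else below 0.01 N) or (linear speed of steel_tin_2 above 0.7 m/s and contact force between steel_tin_2 and anything else below 0.01 N) or (linear speed of cup above 0.7 m/s and contact force between cup and anything else below 0.01 N)).
It also fails if it takes over 134 s, if anything falls off the work surface, if the arm or the gripper's body presses on something with over 40 N, if the wrist force passes 120 N, or if a joint passes its speed limit or range.

## Working session

There is one attempt and no reset: what is moved stays moved. The work goes in short steps, Python scripts to look and compute and a tool call to move; the robot and the scene stay as the last step left them, time stands still between calls to the robot, and variables do not carry over. Pictures are saved under pics/ and viewed, at most 14 in all, crops included, and the job is handed in when it is done.

Besides the shell and the picture viewer there is one more tool, called after "Request:" in YAML: its name, and indented under it one key for each argument. send_rows: Moves the arm, as the interface text tells. Its arguments: {"type":"object","properties":{"rows":{"type":"string"},"grip_force":{"type":"number"}},"required":["rows"]}

```bash
mkdir -p pics; cat > h.py <<'E'
import numpy as np, cv2
from plant import ctrl
def shot(n,fn=None):
    p=ctrl.read_camera(n)
    if fn: cv2.imwrite('pics/'+fn,p['color'][:,:,::-1])
    return p
def w(p,c):
    E=np.array(p['extrinsics']); return np.linalg.inv(E)[:3]@np.r_[c,1]
def ray(p,u,v,z):
    E=np.array(p['extrinsics']);R=E[:3,:3];o=-R.T@E[:3,3]
    d=R.T@np.array([(u-p['cx'])/p['fx'],(v-p['cy'])/p['fy'],1]); return o+d*(z-o[2])/d[2]
def px(p,X):
    E=np.array(p['extrinsics']);c=E[:3]@np.r_[X,1];return np.r_[c[0]/c[2]*p['fx']+p['cx'],c[1]/c[2]*p['fy']+p['cy']]
E
python3 - <<'E'
from h import *
s=ctrl.get_state();print(s)
for n in('scene','top'):
    p=shot(n,n+'0.png');print(n,np.round(p['extrinsics'],3).tolist(),p['fx'],p['cx'],p['cy'])
    for t in 'cup coffee_tin tea_tin steel_tin_1 saucer coffee_tray tea_tray sugar_tray draining_tray'.split():
        print(t,[(round(d['p'],2),np.round(w(p,d['position']),3).tolist()) for d in ctrl.look_for(p,t)[:3]])
E
```

```text
{'time': 0.0, 'qpos': array([ 9.91032848e-01,  2.87187649e-01,  1.57818161e+00, -5.81256460e-06,
        1.27862184e+00, -1.50023038e-01]), 'dq': array([ 8.90852188e-05,  1.39384659e-04,  2.87610961e-04, -1.22283696e-04,
       -8.31422353e-04,  8.67676977e-05]), 'joint_efforts': array([-7.59900613e-04, -4.05988276e+01, -2.92618454e+01, -1.53001029e-04,
        5.72582256e-03, -2.59276867e-06]), 'eef_pos': array([0.28087756, 0.61311196, 0.25192997]), 'tcp_rot': array([ 2.13219660e-01,  9.77003551e-01, -1.12126288e-03, -4.25343940e-04]), 'contact_force': array([ 0.30055779, -0.47767262,  0.47026491]), 'wrist_torque': array([0.02289364, 0.02271983, 0.0170386 ]), 'finger_force': 0.0, 'opening': 0.9940367173451921}
scene [[0.224, 0.975, 0.003, -0.107], [0.715, -0.162, -0.68, -0.274], [-0.662, 0.154, -0.733, 1.651], [0.0, 0.0, 0.0, 1.0]] 460.10832474111197 320.44977070928223 202.26565601104
cup [(0.92, [0.342, 0.278, 0.039]), (0.67, [0.464, 0.118, 0.201]), (0.65, [0.322, 0.113, 0.034])]
coffee_tin [(0.94, [0.478, 0.105, 0.045])]
tea_tin [(0.65, [0.628, 0.193, 0.011]), (0.63, [0.488, -0.09
[... 434 characters left out ...]
, 0.0, 0.0, 1.0]] 418.1110222051037 320.6162052019945 203.32505195655165
cup [(0.79, [0.453, 0.125, 0.182]), (0.69, [0.317, 0.12, 0.019]), (0.62, [0.331, 0.285, 0.027])]
coffee_tin [(0.44, [0.429, 0.102, 0.077])]
tea_tin [(0.63, [0.434, -0.067, 0.069]), (0.49, [0.451, 0.124, 0.181])]
steel_tin_1 [(0.69, [0.452, -0.081, 0.158]), (0.38, [0.427, 0.1, 0.123])]
saucer [(0.71, [0.627, 0.196, 0.007])]
coffee_tray [(0.57, [0.453, -0.087, 0.157]), (0.55, [0.502, 0.362, 0.005])]
tea_tray [(0.78, [0.655, -0.014, 0.002]), (0.73, [0.498, 0.358, 0.004]), (0.33, [0.517, -0.368, 0.005])]
sugar_tray [(0.96, [0.512, -0.368, 0.005])]
draining_tray [(0.8, [0.687, -0.191, 0.005]), (0.51, [0.652, -0.015, 0.002])]
```

View pics/scene0.png

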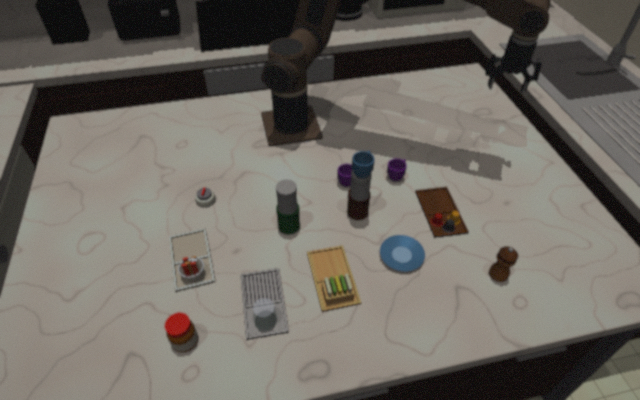

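View pics/top0.png

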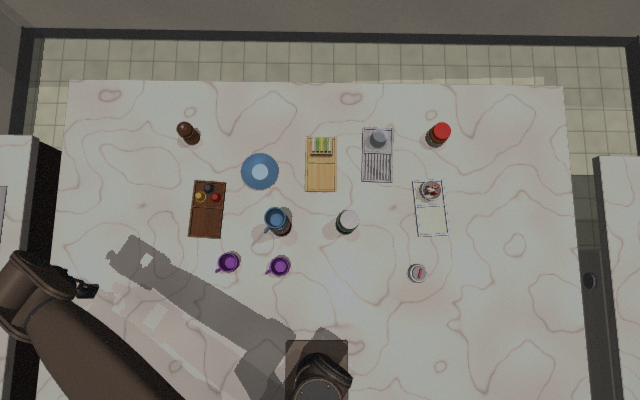

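The pictures show the tall stack (cup at top-image (275,218)), the other stack (347,222), saucer (260,172), and the trays: coffee (207,209), tea (321,164), draining (377,155) and sugar (431,208). The purple cups are decoys. I'll zoom in next for corners.

```bash
python3 - <<'E'
from h import *
for n,(a,b,c,d),f in(('top',(180,118,460,283),2.8),('scene',(160,140,480,345),2.4)):
    im=cv2.imread(f'pics/{n}0.png')[b:d,a:c]
    im=cv2.convertScaleAbs(cv2.resize(im,None,fx=f,fy=f,interpolation=cv2.INTER_CUBIC),alpha=1.3)
    for x in range((a+19)//20*20,c,20):
        X=int((x-a)*f);cv2.line(im,(X,0),(X,6),(0,0,255),1);cv2.putText(im,str(x),(X,16),0,.35,(0,0,255),1)
    for y in range((b+19)//20*20,d,20):
        Y=int((y-b)*f);cv2.line(im,(0,Y),(6,Y),(0,0,255),1);cv2.putText(im,str(y),(8,Y+4),0,.35,(0,0,255),1)
    cv2.imwrite(f'pics/{n}z.png',im)
# saucer & tray blobs in top
im=cv2.imread('pics/top0.png');p=ctrl.read_camera('top');hsv=cv2.cvtColor(im,cv2.COLOR_BGR2HSV)
def blob(name,lo,hi,win,z):
    m=cv2.inRange(hsv,lo,hi);k=np.zeros_like(m);a,b,c,d=win;k[b:d,a:c]=m[b:d,a:c]
    k=cv2.morphologyEx(k,cv2.MORPH_CLOSE,np.ones((9,9)))
    cs=max(cv2.findContours(k,0,1)[0],key=cv2.contourArea)
    W=np.array([ray(p,u,v,z)[:2] for u,v in cs[:,0]+0.0],np.float32)
    (c,s,t)=cv2.minAreaRect(W);print(name,np.round(c,4),np.round(s,4),round(t,1),cv2.boundingRect(cs))
blob('saucer',(95,60,40),(115,255,255),(235,145,284,195),.015)
blob('coffee',(0,60,10),(25,255,130),(180,172,232,245),.010)
blob('tea',(8,60,90),(30,255,255),(298,130,342,200),.010)
blob('drain',(0,0,0),(180,60,150),(352,120,402,190),.010)
blob('sugar',(0,0,0),(180,60,190),(405,172,455,245),.010)
E
```

```text
saucer [0.6274 0.1917] [0.1209 0.1177] 1.2 (241, 153, 37, 37)
coffee [0.5021 0.3575] [0.1035 0.1842] 86.1 (188, 180, 38, 58)
tea [ 0.6549 -0.0099] [0.1019 0.1843] 90.0 (305, 137, 32, 55)
drain [ 0.6904 -0.1966] [0.1087 0.2137] 86.6 (361, 124, 34, 63)
sugar [ 0.5114 -0.3676] [0.163  0.2434] 88.5 (405, 172, 50, 73)
```

View pics/topz.png

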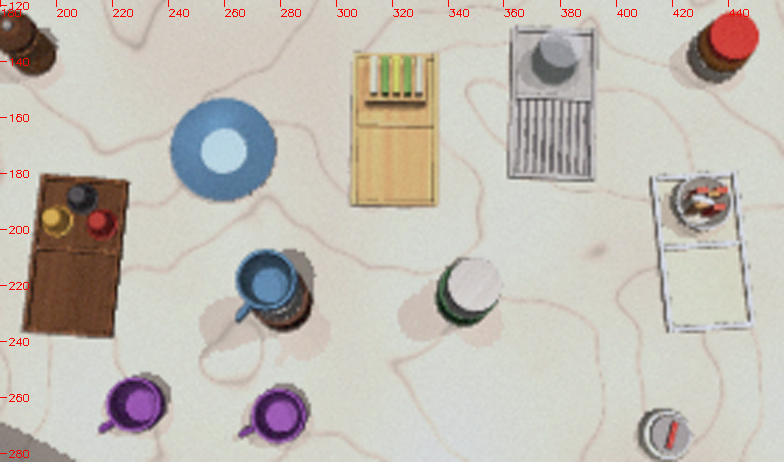

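View pics/scenez.png

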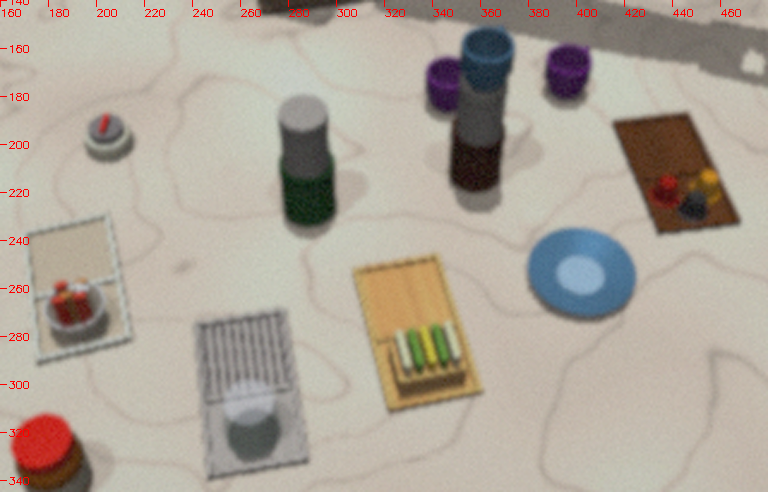

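```bash
cat > meas.py <<'E'
from h import *
T=lambda u,v:(u/2.8+180,v/2.8+118); S=lambda u,v:(u/2.4+160,v/2.4+140)
M=np.array([[134,51],[134,-51],[-51,-51],[-51,51]])/1000
def fit(W):
    a=M-M.mean(0);b=W-W.mean(0);th=np.arctan2((a[:,0]*b[:,1]-a[:,1]*b[:,0]).sum(),(a*b).sum())
    R=np.array([[np.cos(th),-np.sin(th)],[np.sin(th),np.cos(th)]]);t=W.mean(0)-R@M.mean(0)
    return t,np.degrees(th),np.abs((R@M.T).T+t-W).max()
E
python3 - <<'E'
from meas import *
p=ctrl.read_camera('top');q=ctrl.read_camera('scene')
for n,c in dict(coffee=[(42,173),(130,181),(112,338),(22,332)],tea=[(356,53),(438,53),(438,206),(351,206)],drain=[(512,27),(596,28),(595,181),(508,178)],sugar=[(651,178),(738,172),(751,327),(667,332)]).items():
    t,th,e=fit(np.array([ray(p,*T(*x),.01)[:2] for x in c]));print(n,'top',t.round(4),th.round(1),e.round(4))
for n,c in dict(coffee=[(659,234),(740,222),(690,114),(613,122)],tea=[(391,411),(482,390),(438,257),(354,270)],drain=[(210,478),(308,461),(286,310),(195,324)],sugar=[(38,363),(132,340),(109,216),(26,234)]).items():
    c=[c[1],c[0],c[3],c[2]]
    t,th,e=fit(np.array([ray(q,*S(*x),.01)[:2] for x in c]));print(n,'scene',t.round(4),th.round(1),e.round(4))
print('cup',ray(p,*T(267,279),.216),ray(q,*S(487,49),.216),'handle',ray(p,*T(240,318),.195))
print('steel2',ray(p,*T(473,287),.16),ray(q,*S(303,113),.16))
print('teatin bottom',ray(q,*S(308,205),0),'saucer',ray(q,*S(581,274),.005),ray(p,*T(224,151),.005))
E
```

```text
coffee top [0.459  0.3582] -4.1 0.0008
tea top [ 0.6124 -0.0122] -0.4 0.0025
drain top [ 0.646  -0.1976] -1.6 0.002
sugar top [ 0.4689 -0.3726] 3.5 0.0025
coffee scene [0.4687 0.3617] -4.3 0.0026
tea scene [ 0.6218 -0.0087] 0.0 0.0037
drain scene [ 0.6561 -0.194 ] -2.2 0.0025
sugar scene [ 0.4812 -0.3694] 3.9 0.0029
cup [0.44915186 0.11668174 0.216     ] [0.46167792 0.11711058 0.216     ] handle [0.41266936 0.14439921 0.195     ]
steel2 [ 0.44924963 -0.08967136  0.16      ] [ 0.45880264 -0.0888979   0.16      ]
teatin bottom [ 0.45628665 -0.09072686  0.        ] saucer [0.63046752 0.19414682 0.005     ] [0.62624551 0.18962146 0.005     ]
```

```bash
cat >> meas.py <<'E'
def overlay(p,im,win,f,trays,cyl,fn,col=(0,0,255)):
    a,b,c,d=win;im=cv2.resize(im[b:d,a:c],None,fx=f,fy=f,interpolation=cv2.INTER_CUBIC)
    im=cv2.convertScaleAbs(im,alpha=1.3)
    def pl(P):
        q=np.array([(px(p,X)-[a,b]+.5)*f-.5 for X in P]);cv2.polylines(im,[np.round(q*8).astype(np.int32)],True,col,1,cv2.LINE_AA,3)
    for x,y,th in trays:
        t=np.radians(th);R=np.array([[np.cos(t),-np.sin(t)],[np.sin(t),np.cos(t)]])
        pl([np.r_[R@m+[x,y],.01] for m in M])
    A=np.linspace(0,2*np.pi,40)
    for x,y,z,r in cyl: pl([(x+r*np.cos(t),y+r*np.sin(t),z) for t in A])
    cv2.imwrite('pics/'+fn,im)
E
python3 - <<'E'
from meas import *
tr=[(.463,.360,-4.2),(.6165,-.0105,-.2),(.651,-.196,-1.9),(.475,-.371,3.7)]
cy=[(.455,.117,.216,.03),(.455,.117,.16,.028),(.455,.117,0,.033),(.455,.117,.08,.033),(.454,-.089,.16,.028),(.454,-.089,.08,.033),(.454,-.089,0,.033),(.628,.192,.015,.062),(.628,.192,.005,.03)]
for n,wn,f in(('top',(180,118,460,283),2.8),('scene',(160,140,480,345),2.4)):
    p=ctrl.read_camera(n);overlay(p,cv2.imread(f'pics/{n}0.png'),wn,f,tr,cy,f'{n}o.png')
    E=np.array(p['extrinsics']);print(-E[:3,:3].T@E[:3,3])
E
```

```text
[0.31036154 0.01367208 1.35406792]
[ 1.31294829 -0.19469492  1.02464681]
```

View pics/topo.png

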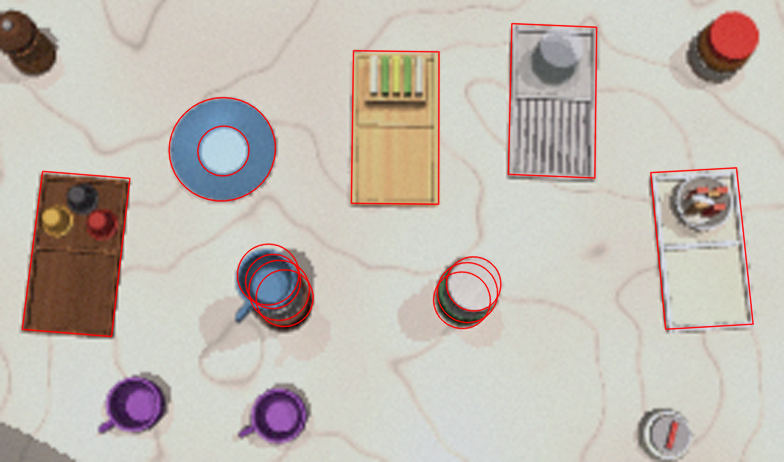

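View pics/sceneo.png

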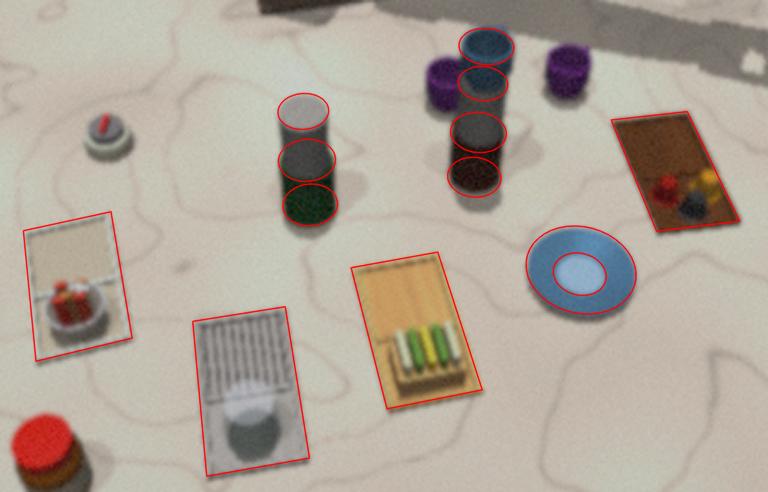

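```bash
cat > go.py <<'E'
import sys
from h import *
from scipy.spatial.transform import Rotation as Ro
s=ctrl.get_state()
def st():
    print('t',round(s['time'],2),'p',s['eef_pos'].round(4),'F',s['contact_force'].round(2),'op',round(s['opening'],3),'ff',round(s['finger_force'],1),'q',s['qpos'].round(2))
if __name__=='__main__':
    # args: x y z yaw(deg of tool y) triples, several targets
    a=np.array(sys.argv[1:],float).reshape(-1,4);st()
    Rc=Ro.from_quat(s['tcp_rot'])
    for x,y,z,yw in a:
        t=np.radians(yw);Y=np.array([np.cos(t),np.sin(t),0]);Z=np.array([0,0,-1.]);X=np.cross(Y,Z)
        Rt=Ro.from_matrix(np.c_[X,Y,Z]);d=Rc.inv()
        print(np.r_[(d*Rt).as_rotvec(degrees=True),d.apply(np.array([x,y,z])-s['eef_pos'])*[1000]*2 if 0 else np.r_[(d*Rt).as_rotvec(degrees=True),d.apply(np.array([x,y,z])-s['eef_pos'])*1000]].round(1))
E
sed -i 's/print(np.r_\[(d\*Rt).*if 0 else \(.*\)\]\.round(1))/print(\1.round(1))/' go.py; tail -1 go.py
python3 go.py .455 .117 .28 53 .455 .117 .207 53
```

```text
print(np.r_[(d*Rt).as_rotvec(degrees=True),d.apply(np.array([x,y,z])-s['eef_pos'])*1000].round(1))
t 1.25 p [0.2812 0.6136 0.2533] F [-0.58  0.98  0.18] op 0.999 ff 0.0 q [ 0.99  0.29  1.58 -0.    1.28 -0.15]
[  -0.     0.    12.4 -364.9 -379.   -26.7]
[  -0.     0.    12.4 -364.9 -379.    46.3]
```

The rows are not in the units I measure in: shifts go in shares of 60 cm and turns go in shares of pi/2 rad. I convert before sending: -379 mm / 600 = -0.6317, -365 mm / 600 = -0.6083, 12.4 degrees / 90 = 0.1378.

Request:
send_rows:
  rows: "0 0 0.1378 -0.6083 -0.6317 -0.045 1;0 0 0.1378 -0.6083 -0.6317 -0.045 1;0 0 0.1378 -0.6083 -0.6317 -0.045 1;0 0 0.1378 -0.6083 -0.6317 -0.045 1;0 0 0.1378 -0.6083 -0.6317 -0.045 1;0 0 0.1378 -0.6083 -0.6317 -0.045 1;0 0 0.1378 -0.6083 -0.6317 -0.045 1;0 0 0.1378 -0.6083 -0.6317 -0.045 1"
  grip_force: 30

```text
time: 2.25
eef_pos: [0.4466, 0.1404, 0.2796]
tcp_rot: [0.317, 0.948, 0.0, 0.001]
contact_force: [0.7, 0.3, -0.8]
opening: 1.003
finger_force: 0.0
```

```bash
python3 go.py .455 .117 .28 53 .455 .117 .207 53
```

```text
t 2.25 p [0.4466 0.1404 0.2796] F [ 0.67  0.32 -0.76] op 1.003 ff 0.0 q [ 0.09 -0.21  2.04  0.    1.31 -0.84]
[  0.1   0.1  -0.  -20.8 -13.6  -0.4]
[  0.1   0.1  -0.  -20.7 -13.7  72.6]
```

Request:
send_rows:
  rows: "0 0 0 -0.035 -0.0233 0 1;0 0 0 -0.035 -0.0233 0 1;0 0 0 -0.035 -0.0233 0.0417 1;0 0 0 -0.035 -0.0233 0.0833 1;0 0 0 -0.035 -0.0233 0.12 1;0 0 0 -0.035 -0.0233 0.12 1"

```text
time: 3.0
eef_pos: [0.4529, 0.1195, 0.205]
tcp_rot: [0.317, 0.948, -0.001, -0.002]
contact_force: [-0.6, 0.4, 0.6]
opening: 1.001
finger_force: 0.0
```

```bash
python3 - <<'E'
import go;go.st()
from meas import *
p=shot('scene','s1.png');q=shot('top','t1.png')
a=cv2.imread('pics/s1.png')[130:240,280:440];b=cv2.imread('pics/t1.png')[170:280,210:370]
cv2.imwrite('pics/c1.png',cv2.convertScaleAbs(cv2.resize(np.hstack([a,b]),None,fx=2.5,fy=2.5,interpolation=2),alpha=1.6))
E
```

```text
t 3.0 p [0.4529 0.1195 0.205 ] F [-0.62  0.43  0.56] op 1.001 ff 0.0 q [ 0.04 -0.13  2.11  0.    1.17 -0.89]
```

View pics/c1.png

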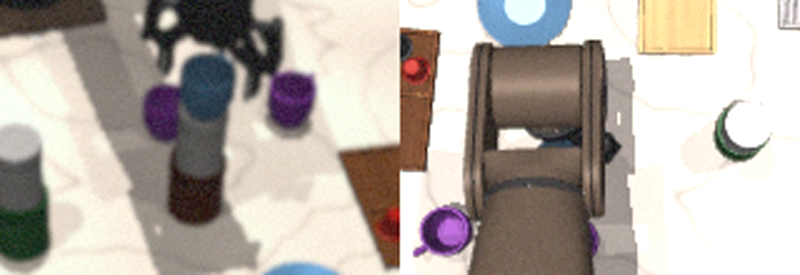

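```bash
python3 - <<'E'
from meas import *
p=ctrl.read_camera('scene');t=np.array([.4529,.1195,.205]);u=np.array([.602,.799,0])
for k in (-.057,-.0425,.0425,.057):
    print(k,((px(p,t+u*k-[0,0,.009])-[280,130]+.5)*2.5).round(1))
for x in(.45,.455,.46): print(x,((px(p,[x,.117,.216])-[280,130]+.5)*2.5).round(1))
E
```

```text
-0.057 [157.5  70.9]
-0.0425 [169.9  74.6]
0.0425 [244.8  96.8]
0.057 [257.9 100.6]
0.45 [205.3  70.1]
0.455 [206.6  73.1]
0.46 [208.   76.3]
```

Request:
send_rows:
  rows: "0 0 0 0 0 0 -1;0 0 0 0 0 0 -1;0 0 0 0 0 0 -1;0 0 0 0 0 0 -1;0 0 0 0 0 0 -1;0 0 0 0 0 0 -1"
  grip_force: 25

```text
time: 3.9
eef_pos: [0.4552, 0.1185, 0.2081]
tcp_rot: [0.318, 0.948, 0.0, 0.001]
contact_force: [0.2, -0.4, 5.2]
opening: 0.684
finger_force: 27.8
```

Scaled: -50 mm / 600 = -0.0833, -25 mm / 600 = -0.0417.

Request:
send_rows:
  rows: "0 0 0 0 0 -0.0133 -1;0 0 0 0 0 -0.0417 -1;0 0 0 0 0 -0.0833 -1;0 0 0 0 0 -0.0833 -1;0 0 0 0 0 -0.0833 -1"

```text
time: 4.53
eef_pos: [0.4542, 0.1185, 0.2564]
tcp_rot: [0.318, 0.948, -0.0, -0.0]
contact_force: [0.3, -0.6, -1.0]
opening: 0.678
finger_force: 27.2
```

```bash
python3 go.py .628 .1925 .258 53 .628 .1925 .075 53 .628 .1925 .057 53;python3 - <<'E'
from meas import *
p=shot('scene','s2.png')
cv2.imwrite('pics/c2.png',cv2.convertScaleAbs(cv2.resize(cv2.imread('pics/s2.png')[110:240,260:460],None,fx=3,fy=3,interpolation=2),alpha=1.6))
E
```

```text
t 4.53 p [0.4542 0.1185 0.2564] F [ 0.29 -0.57 -0.99] op 0.678 ff 27.2 q [ 0.04 -0.18  2.06 -0.    1.27 -0.89]
[ -0.   -0.   -0.  -94.2 163.8  -1.8]
[ -0.   -0.   -0.  -94.3 163.8 181.2]
[ -0.   -0.   -0.  -94.3 163.9 199.2]
```

View pics/c2.png

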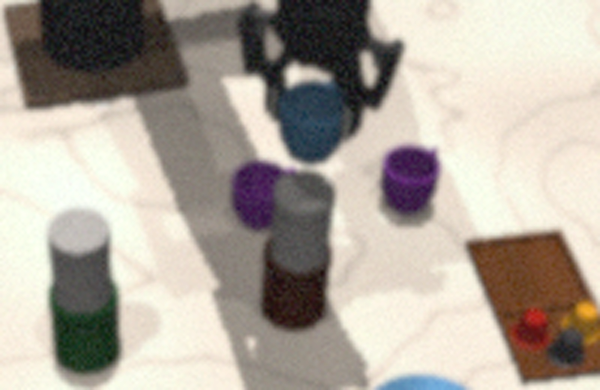

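Request:
send_rows:
  rows: "0 0 0 -0.05 0.0917 -0.0033 -1;0 0 0 -0.1033 0.1817 -0.0033 -1;0 0 0 -0.1567 0.2733 -0.0033 -1;0 0 0 -0.1567 0.2733 0.0667 -1;0 0 0 -0.1567 0.2733 0.15 -1;0 0 0 -0.1567 0.2733 0.2333 -1;0 0 0 -0.1567 0.2733 0.2917 -1;0 0 0 -0.1567 0.2733 0.2917 -1"

```text
time: 5.58
eef_pos: [0.6245, 0.1922, 0.0763]
tcp_rot: [0.318, 0.948, -0.003, -0.005]
contact_force: [-0.5, -0.7, -0.9]
opening: 0.677
finger_force: 27.5
```

```bash
python3 go.py .628 .1925 .06 53  .628 .1925 .052 53;python3 - <<'E'
from meas import *
p=shot('scene','s3.png');q=shot('top','t3.png')
a=cv2.imread('pics/s3.png')[180:290,320:480];b=cv2.imread('pics/t3.png')[110:220,190:350]
cv2.imwrite('pics/c3.png',cv2.convertScaleAbs(cv2.resize(np.hstack([a,b]),None,fx=2.5,fy=2.5,interpolation=2),alpha=1.4))
E
```

```text
t 5.58 p [0.6245 0.1922 0.0763] F [-0.51 -0.66 -0.92] op 0.677 ff 27.5 q [ 0.14  0.43  1.73  0.    0.99 -0.78]
[-0.5 -0.4 -0.  -2.7  2.4 16.2]
[-0.5 -0.4 -0.  -2.8  2.5 24.2]
```

View pics/c3.png

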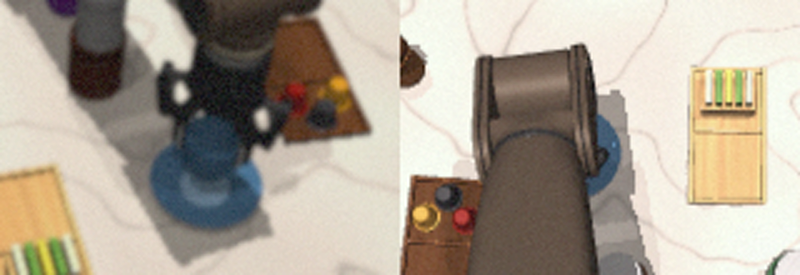

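Scaled: 20 mm / 600 = 0.0333, 18 mm / 600 = 0.03.

Request:
send_rows:
  rows: "0 0 0 0 0 0.01 -1;0 0 0 0 0 0.02 -1;0 0 0 0 0 0.0267 -1;0 0 0 0 0 0.03 -1;0 0 0 0 0 0.0333 -1;0 0 0 0 0 0.0333 -1;0 0 0 0 0 0.0333 -1"

```text
time: 6.55
eef_pos: [0.6285, 0.1928, 0.0621]
tcp_rot: [0.318, 0.948, 0.0, 0.0]
contact_force: [-0.3, -0.2, -0.1]
opening: 0.678
finger_force: 27.6
```

```bash
python3 go.py .628 .1925 .053 53
```

```text
t 6.55 p [0.6285 0.1928 0.0621] F [-0.29 -0.22 -0.06] op 0.678 ff 27.6 q [ 0.14  0.46  1.73 -0.    0.95 -0.78]
[ 0.   0.  -0.   0.2 -0.6  9.1]
```

Scaled: 9 mm / 600 = 0.015, 7 mm / 600 = 0.0117.

Request:
send_rows:
  rows: "0 0 0 0 0 0.0067 -1;0 0 0 0 0 0.0117 -1;0 0 0 0 0 0.015 -1;0 0 0 0 0 0.015 -1;0 0 0 0 0 0.015 -1"

```text
time: 7.18
eef_pos: [0.6284, 0.1928, 0.0533]
tcp_rot: [0.317, 0.948, -0.0, -0.0]
contact_force: [-2.6, -0.6, 1.9]
opening: 0.681
finger_force: 27.9
```

Scaled: -190 mm / 600 = -0.3167, -140 mm / 600 = -0.2333.

Request:
send_rows:
  rows: "0 0 0 0 0 0.0008 0.6;0 0 0 0 0 0.0008 1;0 0 0 0 0 0.0008 1;0 0 0 0 0 0.0008 1;0 0 0 0 0 -0.05 1;0 0 0 0 0 -0.1333 1;0 0 0 0 0 -0.2333 1;0 0 0 0 0 -0.3167 1"

```text
time: 8.18
eef_pos: [0.6286, 0.1929, 0.2457]
tcp_rot: [0.317, 0.948, 0.0, 0.001]
contact_force: [1.6, -0.8, -0.1]
opening: 1.0
finger_force: 0.0
```

```bash
python3 go.py .455 .117 .24 90; python3 - <<'E'
from meas import *
p=ctrl.read_camera('scene')
for u in (300,302,304): print(ray(p,u/3+260-.3,190/3+110-.3,.16))
E
```

```text
t 8.18 p [0.6286 0.1929 0.2457] F [ 1.62 -0.82 -0.13] op 1.0 ff 0.0 q [ 0.14  0.25  1.63 -0.    1.26 -0.78]
[ 1.000e-01  1.000e-01 -3.700e+01  9.300e+01 -1.651e+02  5.300e+00]
[0.44996563 0.11556663 0.16      ]
[0.4503671  0.11733834 0.16      ]
[0.45076857 0.11911008 0.16      ]
```

Scaled: -169 mm / 600 = -0.2817, 95 mm / 600 = 0.1583, -37 degrees / 90 = -0.4111.

Request:
send_rows:
  rows: "0 0 -0.4111 0.1583 -0.2817 0.0083 1;0 0 -0.4111 0.1583 -0.2817 0.0083 1;0 0 -0.4111 0.1583 -0.2817 0.0083 1;0 0 -0.4111 0.1583 -0.2817 0.0083 1;0 0 -0.4111 0.1583 -0.2817 0.0083 1;0 0 -0.4111 0.1583 -0.2817 0.0083 1"

```text
time: 8.98
eef_pos: [0.4516, 0.1152, 0.2385]
tcp_rot: [0.001, 1.0, 0.0, 0.001]
contact_force: [-0.0, 0.3, -0.9]
opening: 1.001
finger_force: 0.0
```

```bash
python3 go.py .449 .117 .139 90; python3 - <<'E'
from meas import *
p=shot('scene','s4.png');q=shot('top','t4.png')
a=cv2.imread('pics/s4.png')[200:290,340:460];b=cv2.imread('pics/t4.png')[130:220,200:320]
cv2.imwrite('pics/c4.png',cv2.convertScaleAbs(cv2.resize(np.hstack([a,b]),None,fx=3.3,fy=3.3,interpolation=2),alpha=1.5))
for n,r in(('s',p),('t',q)): print(n,[(round(d['p'],2),w(r,d['position']).round(3)) for d in ctrl.look_for(r,'cup')[:3]])
for n,r,o in(('s',p,(340,200)),('t',q,(200,130))):
    g=lambda X:((px(r,X)-o+.5)*3.3).round(0)
    print(n,'rim',g([.628,.193,.061]),'saucer',g([.628,.193,.015]),'floor',g([.628,.193,.005]))
E
```

```text
t 8.97 p [0.4516 0.1152 0.2385] F [-0.04  0.29 -0.85] op 1.001 ff 0.0 q [ 0.03 -0.18  2.09  0.    1.23 -1.54]
[ 0.   0.1 -0.1  2.7  1.8 99.5]
s [(0.95, array([0.626, 0.197, 0.049])), (0.71, array([0.343, 0.279, 0.037])), (0.56, array([0.314, 0.114, 0.04 ]))]
t [(0.84, array([0.628, 0.203, 0.033])), (0.54, array([0.331, 0.283, 0.024]))]
s rim [213. 137.] saucer [206. 171.] floor [204. 178.]
t rim [189. 125.] saucer [195. 136.] floor [196. 138.]
```

View pics/c4.png

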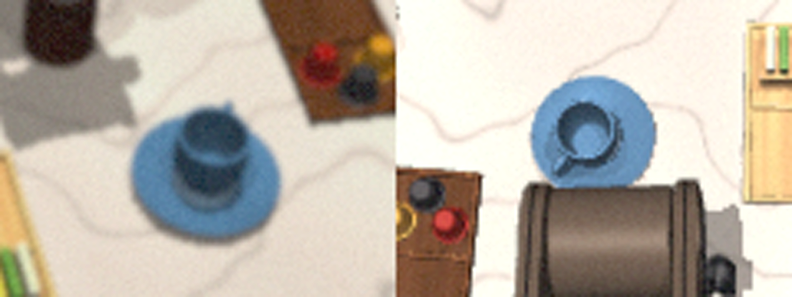

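Request:
send_rows:
  rows: "0 0 0 0.005 0.0033 0.0667 1;0 0 0 0.005 0.0033 0.1333 1;0 0 0 0.005 0.0033 0.1667 1;0 0 0 0.005 0.0033 0.1667 1;0 0 0 0.005 0.0033 0.1667 -1;0 0 0 0.005 0.0033 0.1667 -1;0 0 0 0.005 0.0033 0.1667 -1;0 0 0 0.005 0.0033 0.1667 -1"
  grip_force: 40

```text
time: 10.18
eef_pos: [0.4491, 0.1172, 0.1396]
tcp_rot: [0.0, 1.0, 0.0, 0.002]
contact_force: [0.2, 0.3, 6.0]
opening: 0.649
finger_force: 43.0
```

Scaled: -40 mm / 600 = -0.0667, -20 mm / 600 = -0.0333.

Request:
send_rows:
  rows: "0 0 0 0 0 0 -1;0 0 0 0 0 0 -1;0 0 0 0 0 -0.0067 -1;0 0 0 0 0 -0.0333 -1;0 0 0 0 0 -0.0667 -1;0 0 0 0 0 -0.0667 -1;0 0 0 0 0 -0.0667 -1;0 0 0 0 0 -0.0667 -1"

```text
time: 11.18
eef_pos: [0.447, 0.117, 0.1769]
tcp_rot: [0.0, 1.0, -0.0, -0.001]
contact_force: [0.2, -0.4, -1.9]
opening: 0.65
finger_force: 42.9
```

```bash
python3 - <<'E'
from h import *
for i in range(3):
    s=ctrl.get_state();print(s['time'],s['eef_pos'].round(4),s['contact_force'].round(2),s['joint_efforts'].round(2),s['opening'],s['finger_force']);ctrl.read_camera('top')
E
python3 go.py .472 -.371 .18 90 .649 -.1965 .18 90 
```

```text
11.175 [0.447  0.117  0.1769] [ 0.23 -0.36 -1.9 ] [  0.   -23.96 -28.61  -0.    -0.    -0.  ] 0.6499933726289936 42.88268208503723
11.225 [0.4471 0.1171 0.177 ] [-0.19  0.13 -2.98] [  0.   -23.87 -28.5   -0.    -0.     0.  ] 0.6431950952355489 42.88252115249634
11.275 [0.4472 0.1171 0.1771] [ 0.2  -0.45 -2.14] [  0.   -23.81 -28.44  -0.     0.     0.  ] 0.6434592730218287 42.88247466087341
t 11.32 p [0.4474 0.1171 0.1772] F [ 0.71  0.73 -2.66] op 0.649 ff 42.9 q [ 0.04 -0.11  2.15 -0.    1.11 -1.53]
[-0.000e+00 -1.000e-01 -0.000e+00 -2.490e+01 -4.881e+02 -2.700e+00]
[-0.000e+00 -1.000e-01 -0.000e+00 -2.018e+02 -3.135e+02 -3.000e+00]
```

Lift reads about 2.4 N, so this is the full tin and it goes to the sugar tray.

Scaled: -290 mm / 600 = -0.4833, -240 mm / 600 = -0.4.

Request:
send_rows:
  rows: "0 0 0 0 0 -0.0833 -1;0 0 0 0 0 -0.1583 -1;0 0 0 -0.0067 -0.0667 -0.1667 -1;0 0 0 -0.0133 -0.15 -0.1667 -1;0 0 0 -0.02 -0.2333 -0.1667 -1;0 0 0 -0.0267 -0.3167 -0.1667 -1;0 0 0 -0.0333 -0.4 -0.1667 -1;0 0 0 -0.0417 -0.4833 -0.1667 -1"

```text
time: 12.32
eef_pos: [0.4724, -0.1745, 0.2776]
tcp_rot: [0.0, 1.0, 0.0, -0.0]
contact_force: [0.6, 0.2, -2.8]
opening: 0.647
finger_force: 43.9
```

```bash
python3 go.py .472 -.371 .26 90 .472 -.371 .085 90;python3 go.py .472 -.371 .26 93.5 .472 -.371 .085 93.5
```

```text
t 12.32 p [ 0.4724 -0.1745  0.2776] F [ 0.6   0.25 -2.84] op 0.647 ff 43.9 q [-0.56 -0.12  1.96  0.    1.3  -2.13]
[   0.    -0.    -0.     0.3 -196.5   17.5]
[   0.    -0.    -0.     0.3 -196.6  192.5]
t 12.32 p [ 0.4724 -0.1745  0.2776] F [ 0.6   0.25 -2.84] op 0.647 ff 43.9 q [-0.56 -0.12  1.96  0.    1.3  -2.13]
[   0.    -0.    -3.5    0.3 -196.5   17.5]
[   0.    -0.    -3.5    0.3 -196.6  192.5]
```

Scaled: -196 mm / 600 = -0.3267, 190 mm / 600 = 0.3167.

Request:
send_rows:
  rows: "0 0 0 0 -0.0833 0 -1;0 0 0 0 -0.1667 0 -1;0 0 0 0 -0.25 0 -1;0 0 0 0 -0.3267 0 -1;0 0 0 0 -0.3267 0.0833 -1;0 0 0 0 -0.3267 0.175 -1;0 0 0 0 -0.3267 0.2583 -1;0 0 0 0 -0.3267 0.3167 -1"

```text
time: 13.32
eef_pos: [0.4713, -0.3678, 0.0844]
tcp_rot: [0.0, 1.0, 0.002, -0.002]
contact_force: [-0.7, -0.6, -3.1]
opening: 0.645
finger_force: 44.2
```

```bash
python3 go.py .472 -.371 .065 90;python3 - <<'E'
from meas import *
p=shot('scene','s5.png');q=shot('top','t5.png')
a=cv2.imread('pics/s5.png')[190:310,140:260];b=cv2.imread('pics/t5.png')[150:270,380:500]
cv2.imwrite('pics/c5.png',cv2.convertScaleAbs(cv2.resize(np.hstack([a,b]),None,fx=3.2,fy=3.2,interpolation=2),alpha=1.3))
E
```

```text
t 13.32 p [ 0.4713 -0.3678  0.0844] F [-0.72 -0.58 -3.09] op 0.645 ff 44.2 q [-0.83  0.31  1.88 -0.    0.95 -2.4 ]
[ 0.2 -0.2 -0.  -0.7 -3.3 19.3]
```

View pics/c5.png

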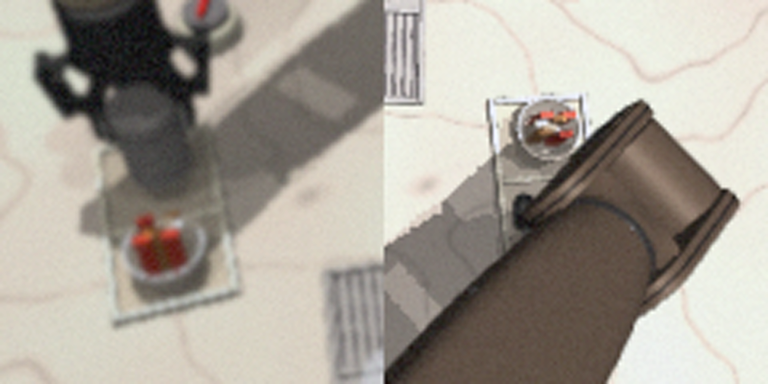

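Scaled: 23 mm / 600 = 0.0383, 22 mm / 600 = 0.0367.

Request:
send_rows:
  rows: "0 0 0 0 -0.0033 0.0133 -1;0 0 0 0 -0.0033 0.0233 -1;0 0 0 0 -0.0033 0.0317 -1;0 0 0 0 -0.0033 0.0367 -1;0 0 0 0 -0.0033 0.0383 -1;0 0 0 0 -0.0033 0.0383 -1"

```text
time: 14.18
eef_pos: [0.4726, -0.3709, 0.0651]
tcp_rot: [0.0, 1.0, -0.0, 0.0]
contact_force: [-0.5, -0.3, -2.9]
opening: 0.642
finger_force: 44.0
```

Scaled: -70 mm / 600 = -0.1167, -20 mm / 600 = -0.0333.

Request:
send_rows:
  rows: "0 0 0 0 0 0.0017 -1;0 0 0 0 0 0.0033 -1;0 0 0 0 0 0.0033 -1;0 0 0 0 0 0.0033 0.7;0 0 0 0 0 0.0033 1;0 0 0 0 0 0.0033 1;0 0 0 0 0 -0.0333 1;0 0 0 0 0 -0.1167 1"

```text
time: 15.18
eef_pos: [0.471, -0.3694, 0.1326]
tcp_rot: [0.0, 1.0, 0.003, -0.002]
contact_force: [0.7, -1.2, 0.5]
opening: 0.999
finger_force: 0.0
```

```bash
python3 go.py .472 -.371 .24 90 .450 -.089 .24 90 .450 -.089 .139 90
```

```text
t 15.18 p [ 0.471  -0.3694  0.1326] F [ 0.74 -1.19  0.5 ] op 0.999 ff 0.0 q [-0.83  0.25  1.86 -0.    1.04 -2.4 ]
[   0.3   -0.3   -0.    -0.5   -1.1 -107.4]
[   0.3   -0.3   -0.    21.7  280.9 -105.9]
[  0.3  -0.3  -0.   21.2 280.4  -4.9]
```

Scaled: 281 mm / 600 = 0.4683, 240 mm / 600 = 0.4.

Request:
send_rows:
  rows: "0 0 0 0 0 -0.1 1;0 0 0 0 0.0167 -0.1767 1;0 0 0 0.0083 0.1083 -0.1767 1;0 0 0 0.0167 0.2083 -0.1767 1;0 0 0 0.025 0.3083 -0.1767 1;0 0 0 0.0333 0.4 -0.1767 1;0 0 0 0.0333 0.4683 -0.1767 1;0 0 0 0.0333 0.4683 -0.1767 1"

```text
time: 16.18
eef_pos: [0.4524, -0.0877, 0.241]
tcp_rot: [-0.002, 1.0, -0.0, 0.0]
contact_force: [-0.3, 0.3, -0.1]
opening: 1.004
finger_force: 0.0
```

```bash
python3 go.py .451 -.089 .139 90;python3 - <<'E'
from meas import *
p=shot('scene','s6.png');q=shot('top','t6.png')
a=cv2.imread('pics/s6.png')[150:300,160:310];b=cv2.imread('pics/t6.png')[130:280,330:480]
cv2.imwrite('pics/c6.png',cv2.convertScaleAbs(cv2.resize(np.hstack([a,b]),None,fx=2.6,fy=2.6,interpolation=2),alpha=1.3))
E
```

```text
t 16.18 p [ 0.4524 -0.0877  0.241 ] F [-0.34  0.31 -0.09] op 1.004 ff 0.0 q [-0.41 -0.19  2.1   0.    1.24 -1.99]
[ -0.    0.    0.2   1.5  -1.3 102. ]
```

View pics/c6.png

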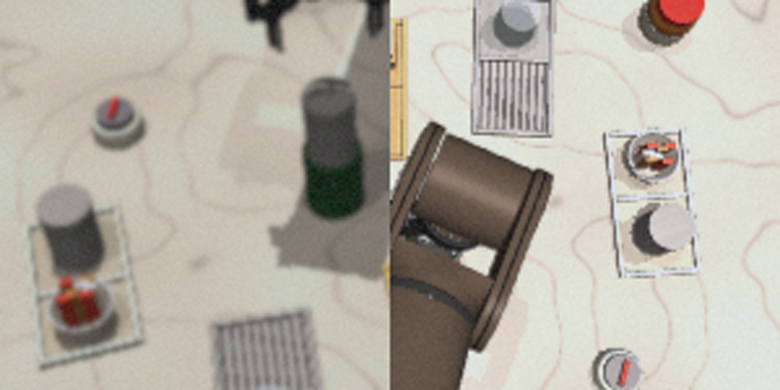

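Scaled: 102 mm / 600 = 0.17, 80 mm / 600 = 0.1333.

Request:
send_rows:
  rows: "0 0 0 0.0033 -0.0017 0.0667 1;0 0 0 0.0033 -0.0017 0.1333 1;0 0 0 0.0033 -0.0017 0.17 1;0 0 0 0.0033 -0.0017 0.17 1;0 0 0 0.0033 -0.0017 0.17 -1;0 0 0 0.0033 -0.0017 0.17 -1;0 0 0 0.0033 -0.0017 0.17 -1;0 0 0 0.0033 -0.0017 0.17 -1"
  grip_force: 30

```text
time: 17.27
eef_pos: [0.4518, -0.0915, 0.1406]
tcp_rot: [0.0, 1.0, -0.001, 0.002]
contact_force: [0.2, 0.5, 5.7]
opening: 0.646
finger_force: 32.0
```

Scaled: -40 mm / 600 = -0.0667, -20 mm / 600 = -0.0333.

Request:
send_rows:
  rows: "0 0 0 0 0 0 -1;0 0 0 0 0 0 -1;0 0 0 0 0 -0.0067 -1;0 0 0 0 0 -0.0333 -1;0 0 0 0 0 -0.0667 -1;0 0 0 0 0 -0.0667 -1;0 0 0 0 0 -0.0667 -1;0 0 0 0 0 -0.0667 -1"

```text
time: 18.27
eef_pos: [0.4501, -0.0906, 0.178]
tcp_rot: [0.0, 1.0, 0.0, -0.001]
contact_force: [-0.1, -0.2, -1.1]
opening: 0.648
finger_force: 31.9
```

```bash
python3 - <<'E'
from h import *
for i in range(3):
    s=ctrl.get_state();print(s['time'],s['eef_pos'].round(4),s['contact_force'].round(2));p=ctrl.read_camera('top')
print(ray(p,278/2.6+330-.3,229/2.6+130-.3,.084))
E
python3 go.py .649 -.1965 .18 90 .649 -.1965 .085 90 .649 -.1965 .065 90
```

```text
18.275 [ 0.4501 -0.0906  0.178 ] [-0.08 -0.16 -1.1 ]
18.325 [ 0.4501 -0.0907  0.178 ] [ 0.07 -0.19 -0.64]
18.375 [ 0.4502 -0.0907  0.1781] [ 0.71 -0.75 -1.22]
[ 0.46845061 -0.36636625  0.084     ]
t 18.43 p [ 0.4503 -0.0907  0.1783] F [ 1.39  0.17 -0.45] op 0.646 ff 31.9 q [-0.42 -0.12  2.16  0.    1.11 -1.99]
[ 0.000e+00 -1.000e-01 -0.000e+00 -1.987e+02 -1.057e+02 -2.000e+00]
[ 0.000e+00 -1.000e-01 -0.000e+00 -1.988e+02 -1.057e+02  9.300e+01]
[ 0.000e+00 -1.000e-01 -0.000e+00 -1.989e+02 -1.057e+02  1.130e+02]
```

Scaled: -199 mm / 600 = -0.3317, -175 mm / 600 = -0.2917.

Request:
send_rows:
  rows: "0 0 0 -0.075 -0.04 -0.0167 -1;0 0 0 -0.15 -0.08 -0.0167 -1;0 0 0 -0.225 -0.12 -0.0167 -1;0 0 0 -0.2917 -0.155 -0.0167 -1;0 0 0 -0.3317 -0.1767 -0.0083 -1;0 0 0 -0.3317 -0.1767 0.05 -1;0 0 0 -0.3317 -0.1767 0.1167 -1;0 0 0 -0.3317 -0.1767 0.1583 -1"

```text
time: 19.42
eef_pos: [0.6483, -0.1964, 0.0804]
tcp_rot: [0.0, 1.0, 0.001, -0.002]
contact_force: [-0.7, -0.1, -0.9]
opening: 0.65
finger_force: 32.0
```

Scaled: 15 mm / 600 = 0.025, 12 mm / 600 = 0.02.

Request:
send_rows:
  rows: "0 0 0 0 0 0.01 -1;0 0 0 0 0 0.02 -1;0 0 0 0 0 0.025 -1;0 0 0 0 0 0.025 -1;0 0 0 0 0 0.025 -1"

```text
time: 20.05
eef_pos: [0.6501, -0.1972, 0.0699]
tcp_rot: [0.0, 1.0, -0.0, 0.001]
contact_force: [0.1, -0.4, 0.1]
opening: 0.644
finger_force: 32.0
```

```bash
python3 go.py .649 -.1965 .064 90
```

```text
t 20.05 p [ 0.6501 -0.1972  0.0699] F [ 0.05 -0.36  0.06] op 0.644 ff 32.0 q [-0.44  0.49  1.67  0.    0.98 -2.01]
[-0.   0.1 -0.   1.1  0.7  5.9]
```

Request:
send_rows:
  rows: "0 0 0 0 0 0.0033 -1;0 0 0 0 0 0.0067 -1;0 0 0 0 0 0.0083 -1;0 0 0 0 0 0.0092 -1;0 0 0 0 0 0.0092 -1"

```text
time: 20.68
eef_pos: [0.6498, -0.197, 0.0648]
tcp_rot: [0.0, 1.0, -0.0, -0.0]
contact_force: [-2.3, 2.1, 5.8]
opening: 0.646
finger_force: 32.4
```

Request:
send_rows:
  rows: "0 0 0 0 0 0.0008 -1;0 0 0 0 0 0.0008 0.7;0 0 0 0 0 0.0008 1;0 0 0 0 0 0.0008 1;0 0 0 0 0 -0.025 1;0 0 0 0 0 -0.1 1;0 0 0 0 0 -0.1833 1;0 0 0 0 0 -0.2167 1"

```text
time: 21.68
eef_pos: [0.6515, -0.1978, 0.1991]
tcp_rot: [0.0, 1.0, -0.002, 0.004]
contact_force: [0.8, 0.4, 1.2]
opening: 0.995
finger_force: 0.0
```

```bash
python3 go.py .452 -.0905 .15 90 .452 -.0905 .062 90
```

```text
t 21.68 p [ 0.6515 -0.1978  0.1991] F [0.76 0.43 1.18] op 0.995 ff 0.0 q [-0.44  0.34  1.61  0.    1.18 -2.01]
[ -0.2   0.4  -0.  199.9 107.4  47.2]
[-2.000e-01  4.000e-01 -0.000e+00  2.005e+02  1.077e+02  1.352e+02]
```

```bash
python3 - <<'E'
from meas import *
for n in('top','scene'):
    p=shot(n,n+'7.png');im=cv2.imread(f'pics/{n}7.png');hsv=cv2.cvtColor(im,cv2.COLOR_BGR2HSV)
    print(n,[(t,[(round(d['p'],2),w(p,d['position']).round(3)) for d in ctrl.look_for(p,t)[:2]]) for t in('tea_tin','coffee_tin','steel_tin_1')])
    for nm,X,lo,hi in(('tea',(.452,-.09,.08),(35,60,0),(90,255,120)),('coffee',(.452,.117,.08),(0,40,0),(25,255,90))):
        u,v=px(p,X).astype(int);m=np.zeros(im.shape[:2],np.uint8);k=cv2.inRange(hsv,lo,hi);m[v-26:v+34,u-24:u+24]=k[v-26:v+34,u-24:u+24]
        cs=max(cv2.findContours(m,0,1)[0],key=cv2.contourArea);x,y,ww,hh=cv2.boundingRect(cs)
        # predicted bbox of cylinder at X
        A=np.linspace(0,2*np.pi,60);P=np.array([px(p,(X[0]+.033*np.cos(t),X[1]+.033*np.sin(t),z)) for t in A for z in(0,.08)])
        print(nm,'obs',x,y,x+ww-1,y+hh-1,'pred',P.min(0).round(1),P.max(0).round(1))
E
```

```text
top [('tea_tin', []), ('coffee_tin', [(0.61, array([0.448, 0.116, 0.078]))]), ('steel_tin_1', [(0.83, array([ 0.469, -0.363,  0.084]))])]Traceback (most recent call last):
  File "<stdin>", line 7, in <module>
ValueError: max() iterable argument is empty
```

```bash
python3 go.py .449 .1165 .18 0 .449 .1165 .058 0
```

```text
t 21.88 p [ 0.6489 -0.1967  0.1921] F [-0.44  0.82  0.02] op 0.999 ff 0.0 q [-0.44  0.34  1.62 -0.    1.18 -2.01]
[-0.000e+00 -1.000e-01  9.000e+01  2.001e+02  3.131e+02  1.270e+01]
[-0.000e+00 -1.000e-01  9.000e+01  1.999e+02  3.130e+02  1.347e+02]
```

Scaled: 313 mm / 600 = 0.5217, 200 mm / 600 = 0.3333, 90 degrees / 90 = 1.

Request:
send_rows:
  rows: "0 0 1 0.3333 0.5217 0.02 1;0 0 1 0.3333 0.5217 0.02 1;0 0 1 0.3333 0.5217 0.02 1;0 0 1 0.3333 0.5217 0.02 1;0 0 1 0.3333 0.5217 0.02 1;0 0 1 0.3333 0.5217 0.02 1;0 0 1 0.3333 0.5217 0.02 1;0 0 1 0.3333 0.5217 0.02 1"

```text
time: 22.88
eef_pos: [0.4473, 0.117, 0.1785]
tcp_rot: [0.675, 0.737, -0.002, -0.002]
contact_force: [-1.1, 0.0, -0.3]
opening: 1.001
finger_force: 0.0
```

```bash
python3 go.py .449 .1165 .17 0 .449 .1165 .058 0
```

```text
t 22.88 p [0.4473 0.117  0.1785] F [-1.08  0.03 -0.3 ] op 1.001 ff 0.0 q [ 0.04 -0.11  2.15 -0.    1.11 -0.05]
[-0.3  0.   5.  -0.6  1.7  8.5]
[ -0.3   0.    5.   -0.7   2.3 120.5]
```

Scaled: 120 mm / 600 = 0.2, 110 mm / 600 = 0.1833, 5 degrees / 90 = 0.0556.

Request:
send_rows:
  rows: "0 0 0.0556 -0.0008 0.0033 0 1;0 0 0.0556 -0.0008 0.0033 0.0667 1;0 0 0.0556 -0.0008 0.0033 0.1333 1;0 0 0.0556 -0.0008 0.0033 0.1833 1;0 0 0.0556 -0.0008 0.0033 0.2 1;0 0 0.0556 -0.0008 0.0033 0.2 1;0 0 0.0556 -0.0008 0.0033 0.2 1"

```text
time: 23.75
eef_pos: [0.4526, 0.1158, 0.0624]
tcp_rot: [0.706, 0.709, 0.001, 0.001]
contact_force: [-0.4, -0.4, -0.0]
opening: 1.004
finger_force: 0.0
```

Request:
send_rows:
  rows: "0 0 0 0 0 0 -1;0 0 0 0 0 0 -1;0 0 0 0 0 0 -1;0 0 0 0 0 0 -1;0 0 0 0 0 0 -1"
  grip_force: 35

```text
time: 24.38
eef_pos: [0.4527, 0.1159, 0.0629]
tcp_rot: [0.706, 0.709, 0.001, 0.001]
contact_force: [-1.9, 0.4, 5.6]
opening: 0.764
finger_force: 39.7
```

```bash
python3 go.py .462 .359 .11 -3 .462 .359 .08 -3; python3 - <<'E'
from meas import *
for n in('top','scene'):
    p=shot(n,n+'8.png');print(n,[(t,[(round(d['p'],2),w(p,d['position']).round(3)) for d in ctrl.look_for(p,t)[:2]]) for t in('tea_tin','coffee_tin')])
E
```

```text
t 24.38 p [0.4527 0.1159 0.0629] F [-1.9   0.39  5.6 ] op 0.764 ff 39.7 q [0.03 0.09 2.2  0.   0.85 0.03]
[ 1.000e-01 -0.000e+00  3.200e+00  2.431e+02  1.040e+01 -4.710e+01]
[ 1.000e-01 -0.000e+00  3.200e+00  2.431e+02  1.040e+01 -1.710e+01]
top [('tea_tin', [(0.97, array([ 0.457, -0.086,  0.079])), (0.75, array([ 0.705, -0.191,  0.005]))]), ('coffee_tin', [])]
scene [('tea_tin', [(0.66, array([ 0.48 , -0.09 ,  0.074])), (0.38, array([ 0.676, -0.013,  0.002]))]), ('coffee_tin', [(0.96, array([0.473, 0.1  , 0.046]))])]
```

Scaled: 243 mm / 600 = 0.405, 200 mm / 600 = 0.3333, 3 degrees / 90 = 0.0333.

Request:
send_rows:
  rows: "0 0 0 0 0 -0.0083 -1;0 0 0 0 0 -0.0417 -1;0 0 0 0 0 -0.0833 -1;0 0 0 0.0833 0.005 -0.0833 -1;0 0 0.0333 0.1667 0.0083 -0.0833 -1;0 0 0.0333 0.25 0.0117 -0.0833 -1;0 0 0.0333 0.3333 0.015 -0.0833 -1;0 0 0.0333 0.405 0.0167 -0.0833 -1"

```text
time: 25.68
eef_pos: [0.4602, 0.3605, 0.111]
tcp_rot: [0.724, 0.69, -0.0, -0.0]
contact_force: [0.0, -0.1, -1.2]
opening: 0.765
finger_force: 39.6
```

```bash
python3 go.py .462 .359 .082 -3; python3 - <<'E'
from meas import *
p=shot('scene','s9.png');q=shot('top','t9.png')
a=cv2.imread('pics/s9.png')[130:250,370:490];b=cv2.imread('pics/t9.png')[150:270,160:280]
cv2.imwrite('pics/c9.png',cv2.convertScaleAbs(cv2.resize(np.hstack([a,b]),None,fx=3.2,fy=3.2,interpolation=2),alpha=1.5))
E
```

```text
t 25.68 p [0.4602 0.3605 0.111 ] F [ 0.01 -0.11 -1.23] op 0.765 ff 39.6 q [ 0.49  0.25  1.9  -0.    0.99  0.54]
[-0.   0.   0.3 -1.4  1.9 29. ]
```

View pics/c9.png

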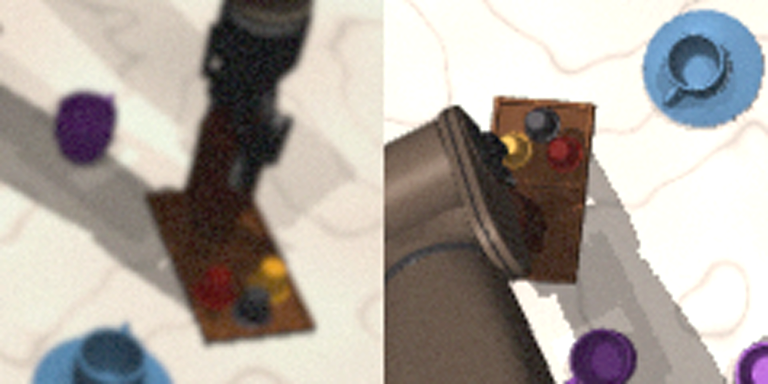

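Request:
send_rows:
  rows: "0 0 0 -0.0017 0.0033 0.02 -1;0 0 0 -0.0017 0.0033 0.0417 -1;0 0 0 -0.0017 0.0033 0.0567 -1;0 0 0 -0.0017 0.0033 0.065 -1;0 0 0 -0.0017 0.0033 0.0683 -1;0 0 0 -0.0017 0.0033 0.0683 -1;0 0 0 -0.0017 0.0033 0.0683 -1"

```text
time: 26.65
eef_pos: [0.463, 0.3579, 0.071]
tcp_rot: [0.724, 0.69, 0.0, 0.0]
contact_force: [-0.3, 0.3, -2.6]
opening: 0.762
finger_force: 39.6
```

```bash
python3 go.py .462 .359 .0665 -3
```

```text
t 26.65 p [0.463  0.3579 0.071 ] F [-0.3   0.28 -2.55] op 0.762 ff 39.6 q [0.48 0.31 1.92 0.   0.92 0.53]
[ 0.  -0.   0.2  1.  -1.1  4.5]
```

Scaled: 4.5 mm / 600 = 0.0075, 3.5 mm / 600 = 0.0058.

Request:
send_rows:
  rows: "0 0 0 0 0 0.0033 -1;0 0 0 0 0 0.0058 -1;0 0 0 0 0 0.0075 -1;0 0 0 0 0 0.0075 -1;0 0 0 0 0 0.0075 -1"

```text
time: 27.28
eef_pos: [0.4627, 0.3579, 0.0669]
tcp_rot: [0.724, 0.69, -0.0, -0.0]
contact_force: [-2.9, -1.5, 4.9]
opening: 0.764
finger_force: 40.1
```

Scaled: -130 mm / 600 = -0.2167, -110 mm / 600 = -0.1833.

Request:
send_rows:
  rows: "0 0 0 0 0 0 -1;0 0 0 0 0 0 0.8;0 0 0 0 0 0 1;0 0 0 0 0 0 1;0 0 0 0 0 -0.025 1;0 0 0 0 0 -0.1 1;0 0 0 0 0 -0.1833 1;0 0 0 0 0 -0.2167 1"

```text
time: 28.28
eef_pos: [0.4644, 0.3587, 0.201]
tcp_rot: [0.724, 0.69, 0.004, 0.001]
contact_force: [-0.6, 0.6, 0.3]
opening: 1.001
finger_force: 0.0
```

```bash
python3 - <<'E'
import cv2;from meas import *
p=ctrl.read_camera('top');im=cv2.imread('pics/top8.png');hsv=cv2.cvtColor(im,cv2.COLOR_BGR2HSV)
for X in((.45,-.0905,.08),):
    u,v=px(p,X).astype(int);m=np.zeros(im.shape[:2],np.uint8);k=cv2.inRange(hsv,(35,60,0),(90,255,160));m[v-26:v+34,u-24:u+24]=k[v-26:v+34,u-24:u+24]
    x,y,ww,hh=cv2.boundingRect(m);A=np.linspace(0,2*np.pi,60);P=np.array([px(p,(X[0]+.033*np.cos(t),X[1]+.033*np.sin(t),z)) for t in A for z in(0,.08)])
    print(x,y,x+ww-1,y+hh-1,P.min(0).round(1),P.max(0).round(1),(m>0).sum())
E
python3 go.py .452 -.0905 .19 0
```

```text
337 212 357 233 [334.8 212.6] [357.7 236.1] 360
t 28.32 p [0.4649 0.359  0.2023] F [1.04 0.98 2.3 ] op 1.002 ff 0.0 q [ 0.48  0.14  1.85 -0.    1.15  0.53]
[ 5.000e-01 -3.000e-01 -2.700e+00 -4.496e+02  8.600e+00  1.020e+01]
```

Scaled: -450 mm / 600 = -0.75, 9 mm / 600 = 0.015, -3 degrees / 90 = -0.0333.

Request:
send_rows:
  rows: "0 0 -0.0333 -0.75 0.015 0.0133 1;0 0 -0.0333 -0.75 0.015 0.0133 1;0 0 -0.0333 -0.75 0.015 0.0133 1;0 0 -0.0333 -0.75 0.015 0.0133 1;0 0 -0.0333 -0.75 0.015 0.0133 1;0 0 -0.0333 -0.75 0.015 0.0133 1;0 0 -0.0333 -0.75 0.015 0.0133 1;0 0 -0.0333 -0.75 0.015 0.0133 1"

```text
time: 29.32
eef_pos: [0.4491, -0.095, 0.1867]
tcp_rot: [0.707, 0.707, -0.001, -0.001]
contact_force: [-0.7, 0.7, -0.6]
opening: 0.998
finger_force: 0.0
```

```bash
python3 go.py .451 -.0905 .062 0;python3 - <<'E'
from meas import *
for n in('top','scene'):
    p=shot(n,n+'10.png');print(n,[(t,[(round(d['p'],2),w(p,d['position']).round(3)) for d in ctrl.look_for(p,t)[:2]]) for t in('coffee_tin','steel_tin_1','cup','saucer')])
E
```

```text
t 29.32 p [ 0.4491 -0.095   0.1867] F [-0.7   0.65 -0.58] op 0.998 ff 0.0 q [-0.43 -0.13  2.15 -0.    1.13 -0.43]
[-1.000e-01 -0.000e+00 -1.000e-01  4.400e+00  2.200e+00  1.247e+02]
top [('coffee_tin', [(0.98, array([0.461, 0.354, 0.08 ]))]), ('steel_tin_1', [(0.92, array([ 0.467, -0.362,  0.084])), (0.88, array([ 0.643, -0.19 ,  0.086]))]), ('cup', [(0.88, array([0.629, 0.202, 0.031])), (0.73, array([0.334, 0.282, 0.022]))]), ('saucer', [(0.72, array([0.627, 0.184, 0.01 ])), (0.36, array([ 0.533, -0.361,  0.007]))])]
scene [('coffee_tin', [(0.77, array([0.481, 0.349, 0.072]))]), ('steel_tin_1', [(0.74, array([ 0.672, -0.197,  0.077])), (0.62, array([ 0.494, -0.364,  0.074]))]), ('cup', [(0.91, array([0.326, 0.116, 0.037])), (0.86, array([0.623, 0.197, 0.047]))]), ('saucer', [(0.95, array([0.644, 0.179, 0.011])), (0.26, array([ 0.564, -0.367,  0.016]))])]
```

Request:
send_rows:
  rows: "0 0 0 0.005 0.0033 0.0667 1;0 0 0 0.005 0.0033 0.1333 1;0 0 0 0.005 0.0033 0.1833 1;0 0 0 0.005 0.0033 0.2067 1;0 0 0 0.005 0.0033 0.2067 1;0 0 0 0.005 0.0033 0.2067 1"

```text
time: 30.58
eef_pos: [0.4532, -0.0895, 0.0653]
tcp_rot: [0.705, 0.709, 0.0, 0.001]
contact_force: [0.4, 0.1, 0.7]
opening: 1.0
finger_force: 0.0
```

Request:
send_rows:
  rows: "0 0 0 0 0 0 -1;0 0 0 0 0 0 -1;0 0 0 0 0 0 -1;0 0 0 0 0 0 -1;0 0 0 0 0 0 -1"

```text
time: 31.2
eef_pos: [0.4539, -0.0899, 0.0658]
tcp_rot: [0.706, 0.709, 0.001, 0.002]
contact_force: [1.6, 0.5, 6.2]
opening: 0.764
finger_force: 39.5
```

```bash
python3 go.py .615 -.011 .11 0
```

```text
t 31.2 p [ 0.4539 -0.0899  0.0658] F [1.63 0.54 6.2 ] op 0.764 ff 39.5 q [-0.42  0.07  2.21  0.    0.86 -0.42]
[ 2.000e-01  1.000e-01  2.000e-01  7.810e+01  1.616e+02 -4.360e+01]
```

Request:
send_rows:
  rows: "0 0 0 0 0 -0.0083 -1;0 0 0 0 0 -0.0417 -1;0 0 0 0 0 -0.0833 -1;0 0 0 0.0333 0.0667 -0.0833 -1;0 0 0 0.0667 0.1333 -0.0833 -1;0 0 0 0.1 0.2033 -0.0833 -1;0 0 0 0.13 0.27 -0.0833 -1;0 0 0 0.13 0.27 -0.0833 -1"

```text
time: 32.2
eef_pos: [0.6148, -0.0093, 0.1131]
tcp_rot: [0.705, 0.709, -0.0, -0.0]
contact_force: [-0.7, 0.3, -2.1]
opening: 0.759
finger_force: 39.8
```

```bash
python3 go.py .615 -.011 .073 0;python3 - <<'E'
from meas import *
p=shot('scene','s11.png')
a=cv2.imread('pics/s11.png')[200:320,280:480]
cv2.imwrite('pics/c11.png',cv2.convertScaleAbs(cv2.resize(a,None,fx=4,fy=4,interpolation=2),alpha=1.5))
E
```

```text
t 32.2 p [ 0.6148 -0.0093  0.1131] F [-0.65  0.32 -2.09] op 0.759 ff 39.8 q [-0.18  0.31  1.83  0.    1.01 -0.19]
[-0.1 -0.   0.4 -1.7  0.2 40.1]
```

View pics/c11.png

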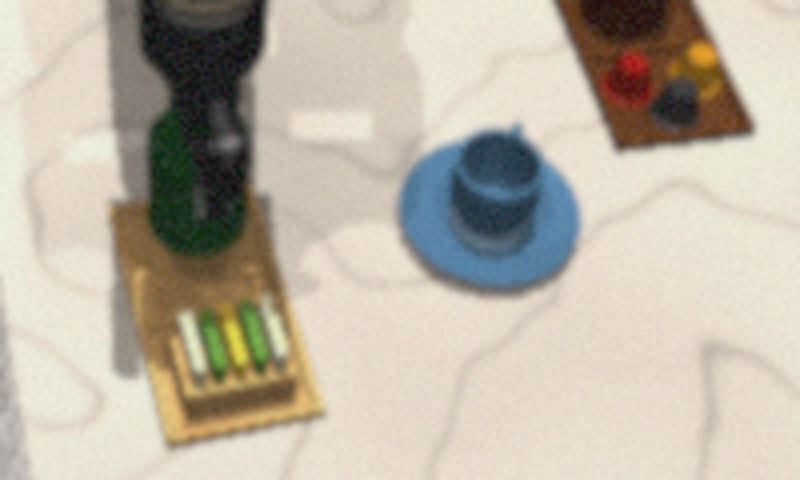

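```bash
python3 - <<'E'
from meas import *
p=ctrl.read_camera('scene')
g=lambda X:((px(p,X)-[280,200]+.5)*4-.5).round(0)
A=np.linspace(0,6.283,90)
B=np.array([g((.6148+.033*np.cos(t),-.0093+.033*np.sin(t),.0473)) for t in A]);print('tin bottom edge pred',B[B[:,1].argmax()],'obs 198,253; x range',B[:,0].min(),B[:,0].max())
for x in(.610,.615,.620): print(x,[g((x+m[0],-.011+m[1],.01)).tolist() for m in M])
print('obs TL(-51,-51)... (112,203),(265,190),(325,410),(170,445)')
E
```

```text
tin bottom edge pred [191. 258.] obs 198,253; x range 146.0 247.0
0.61 [[320.0, 400.0], [162.0, 432.0], [102.0, 199.0], [246.0, 173.0]]
0.615 [[322.0, 407.0], [164.0, 439.0], [103.0, 204.0], [247.0, 178.0]]
0.62 [[325.0, 414.0], [166.0, 446.0], [105.0, 210.0], [249.0, 184.0]]
obs TL(-51,-51)... (112,203),(265,190),(325,410),(170,445)
```

Scaled: 40 mm / 600 = 0.0667, 38 mm / 600 = 0.0633.

Request:
send_rows:
  rows: "0 0 0 0 0.0017 0.02 -1;0 0 0 0 0.0017 0.0417 -1;0 0 0 0 0.0017 0.0567 -1;0 0 0 0 0.0017 0.0633 -1;0 0 0 0 0.0017 0.0667 -1;0 0 0 0 0.0017 0.0667 -1;0 0 0 0 0.0017 0.0667 -1"

```text
time: 33.17
eef_pos: [0.6151, -0.0105, 0.0745]
tcp_rot: [0.706, 0.709, 0.0, 0.0]
contact_force: [0.7, 0.9, -2.1]
opening: 0.762
finger_force: 39.9
```

```bash
python3 go.py .616 -.010 .0695 0
```

```text
t 33.17 p [ 0.6151 -0.0105  0.0745] F [ 0.73  0.91 -2.1 ] op 0.762 ff 39.9 q [-0.18  0.36  1.84  0.    0.94 -0.19]
[0.1 0.  0.3 0.5 0.9 5. ]
```

Scaled: 5 mm / 600 = 0.0083, 4 mm / 600 = 0.0067.

Request:
send_rows:
  rows: "0 0 0 0 0 0.0033 -1;0 0 0 0 0 0.0067 -1;0 0 0 0 0 0.0083 -1;0 0 0 0 0 0.0083 -1;0 0 0 0 0 0.0083 -1"

```text
time: 33.8
eef_pos: [0.6149, -0.0104, 0.07]
tcp_rot: [0.706, 0.709, -0.0, -0.0]
contact_force: [-3.3, 1.0, 5.6]
opening: 0.763
finger_force: 40.2
```

Scaled: -130 mm / 600 = -0.2167, -110 mm / 600 = -0.1833.

Request:
send_rows:
  rows: "0 0 0 0 0 0 -1;0 0 0 0 0 0 0.8;0 0 0 0 0 0 1;0 0 0 0 0 0 1;0 0 0 0 0 -0.025 1;0 0 0 0 0 -0.1 1;0 0 0 0 0 -0.1833 1;0 0 0 0 0 -0.2167 1"

```text
time: 34.8
eef_pos: [0.6167, -0.0108, 0.2042]
tcp_rot: [0.706, 0.709, 0.002, 0.003]
contact_force: [0.6, 0.3, 0.6]
opening: 1.0
finger_force: 0.0
```

```bash
python3 go.py .35 -.30 .3 0 .45 -.15 .25 0
```

```text
t 34.8 p [ 0.6167 -0.0108  0.2042] F [0.61 0.31 0.63] op 1.0 ff 0.0 q [-0.18  0.2   1.77 -0.    1.16 -0.19]
[ 4.000e-01  1.000e-01  3.000e-01 -2.882e+02 -2.672e+02 -9.740e+01]
[ 4.000e-01  1.000e-01  3.000e-01 -1.386e+02 -1.669e+02 -4.690e+01]
```

Request:
send_rows:
  rows: "0 0 0 -0.2317 -0.2783 -0.0783 1;0 0 0 -0.2317 -0.2783 -0.0783 1;0 0 0 -0.2317 -0.2783 -0.0783 1;0 0 0 -0.2317 -0.2783 -0.0783 1;0 0 0 -0.2317 -0.2783 -0.0783 1;0 0 0 -0.2317 -0.2783 -0.0783 1"

```text
time: 35.55
eef_pos: [0.4483, -0.1499, 0.2456]
tcp_rot: [0.706, 0.709, 0.0, -0.0]
contact_force: [0.4, 0.3, -0.4]
opening: 1.001
finger_force: 0.0
```

```bash
cat > chk.py <<'E'
from meas import *
from scipy.optimize import minimize
A=np.linspace(0,2*np.pi,48,endpoint=False)
def sil(p,x,y,rings,K=8):
    P=np.array([px(p,(x+r*np.cos(t),y+r*np.sin(t),z)) for z,r in rings for t in A],np.float32)
    h=cv2.convexHull(P);m=np.zeros((400*K//4,640*K//4),np.uint8) if 0 else np.zeros((400,640),np.uint8)
    cv2.fillPoly(m,[np.round(h*16).astype(np.int32)],255,cv2.LINE_AA,4);return m.astype(float)/255
def fitm(p,obs,x,y,rings):
    c=lambda v:np.abs(sil(p,v[0],v[1],rings)-obs).sum()
    best=min(((c((x+i*.003,y+j*.003)),x+i*.003,y+j*.003) for i in range(-5,6) for j in range(-5,6)))
    r=minimize(c,best[1:],method='Nelder-Mead',options=dict(initial_simplex=[(best[1],best[2]),(best[1]+.002,best[2]),(best[1],best[2]+.002)],xatol=1e-4))
    return r.x.round(4),round(r.fun/obs.sum(),2)
def crop(m,p,X,h=30):
    u,v=px(p,X).astype(int);o=np.zeros(m.shape);o[v-h:v+h,u-h:u+h]=m[v-h:v+h,u-h:u+h]>0;return o
def run(tag):
    for n in('top','scene'):
        p=shot(n,f'{n}_{tag}.png');im=cv2.imread(f'pics/{n}_{tag}.png');i0=cv2.imread(f'pics/{n}0.png')
        b0=cv2.inRange(cv2.cvtColor(i0,cv2.COLOR_BGR2HSV),(95,50,40),(115,255,255))
        print(n,'saucer',fitm(p,crop(cv2.morphologyEx(b0,cv2.MORPH_CLOSE,np.ones((15,15))),p,(.628,.193,.01)),.628,.193,[(.015,.062),(0,.04)]))
        d=cv2.GaussianBlur(cv2.absdiff(im,i0),(3,3),0).max(2)
        for nm,X,rg in(('cup',(.628,.193),[(.061,.03),(.029,.03),(.005,.02)]),('tea',(.615,-.011),[(.084,.033),(.004,.033)]),('coffee',(.463,.358),[(.084,.033),(.004,.033)]),('sugar',(.472,-.371),[(.084,.028),(.004,.028)]),('drain',(.649,-.1965),[(.084,.028),(.004,.028)])):
            m=cv2.morphologyEx((d>28).astype(np.uint8),cv2.MORPH_OPEN,np.ones((3,3)));m=cv2.morphologyEx(m,cv2.MORPH_CLOSE,np.ones((5,5)))
            print(n,nm,fitm(p,crop(m,p,(*X,.04),26),*X,rg))
E
python3 -c "
import chk,go;go.st();chk.run('a')"
```

```text
t 35.55 p [ 0.4483 -0.1499  0.2456] F [ 0.37  0.28 -0.37] op 1.001 ff 0.0 q [-0.54 -0.17  2.07  0.    1.24 -0.54]
top saucer (array([0.6271, 0.1922]), np.float64(0.1))
top cup (array([0.6199, 0.1912]), np.float64(0.15))
top tea (array([ 0.6126, -0.0115]), np.float64(0.05))
top coffee (array([0.452 , 0.3418]), np.float64(3.45))
top sugar (array([ 0.4886, -0.317 ]), np.float64(0.58))
top drain (array([ 0.6319, -0.1896]), np.float64(0.71))
scene saucer (array([0.6311, 0.1922]), np.float64(0.09))
scene cup (array([0.6382, 0.1891]), np.float64(0.18))
scene tea (array([ 0.618 , -0.0109]), np.float64(0.06))
scene coffee (array([0.4625, 0.3605]), np.float64(0.21))
scene sugar (array([ 0.4868, -0.3683]), np.float64(0.47))
scene drain (array([ 0.6632, -0.1957]), np.float64(0.97))
```

```bash
cat > rim.py <<'E'
from meas import *
A=np.linspace(0,2*np.pi,180,endpoint=False)
def grad(n,files):
    im=np.mean([cv2.imread(f).astype(np.float32) for f in files],0).mean(2)
    return cv2.GaussianBlur(im,(0,0),.7)
def score(p,im,x,y,z,r,dr=.0025):
    # signed outside-inside contrast at ring radius r
    def smp(R):
        q=np.array([px(p,(x+R*np.cos(t),y+R*np.sin(t),z)) for t in A],np.float32)
        return cv2.remap(im,q[None,:,0],q[None,:,1],cv2.INTER_CUBIC)[0]
    return smp(r+dr)-smp(r-dr)
def find(p,im,x0,y0,z,r,rng=10):
    g=[(i,j,np.clip(score(p,im,x0+i*.001,y0+j*.001,z,r),-40,40)) for i in range(-rng,rng+1) for j in range(-rng,rng+1)]
    out=[]
    for f in(lambda s:s.mean(),lambda s:-s.mean()):
        i,j,s=max(g,key=lambda a:f(a[2]));out.append((round(x0+i*.001,4),round(y0+j*.001,4),round(float(f(s)),1)))
    return out
E
python3 - <<'E'
from rim import *
fs={n:[] for n in('top','scene')}
for k in range(4):
    for n in fs:
        p=shot(n,f'{n}_r{k}.png');fs[n].append(f'pics/{n}_r{k}.png')
for n in fs:
    p=ctrl.read_camera(n);im=grad(n,fs[n]);i0=grad(n,[f'pics/{n}0.png'])
    print(n,'rim out',find(p,im,.627,.192,.061,.03),'rim in',find(p,im,.627,.192,.061,.0275))
    print(n,'saucer out',find(p,im,.627,.192,.015,.062),'pale',find(p,i0,.627,.192,.005,.03),find(p,i0,.627,.192,.005,.026))
    for nm,X,r in(('sugar',(.471,-.370),.028),('drain',(.649,-.1965),.028),('coffee',(.462,.358),.033),('tea',(.615,-.0105),.033)): print(n,nm,find(p,im,*X,.084,r))
E
```

```text
top rim out [(0.618, 0.189, 21.6), (0.626, 0.194, 3.9)] rim in [(0.626, 0.195, 13.3), (0.618, 0.202, 0.5)]
top saucer out [(0.627, 0.19, 38.4), (0.617, 0.202, -6.3)] pale [(0.617, 0.202, -5.7), (0.63, 0.192, 23.8)] [(0.617, 0.202, -6.0), (0.628, 0.192, 36.2)]
top sugar [(0.468, -0.36, 8.6), (0.473, -0.37, 15.9)]
top drain [(0.639, -0.1875, 9.8), (0.65, -0.1965, 25.3)]
top coffee [(0.472, 0.36, 7.7), (0.461, 0.359, 3.3)]
top tea [(0.605, -0.0105, 21.9), (0.625, -0.0005, 3.4)]
scene rim out [(0.633, 0.192, 15.5), (0.617, 0.182, -4.6)] rim in [(0.623, 0.197, 23.8), (0.637, 0.182, -4.8)]
scene saucer out [(0.637, 0.189, 26.7), (0.617, 0.202, -6.1)] pale [(0.617, 0.182, -3.4), (0.629, 0.193, 16.9)] [(0.617, 0.182, -3.6), (0.63, 0.193, 21.6)]
scene sugar [(0.481, -0.369, 6.0), (0.477, -0.378, 2.4)]
scene drain [(0.646, -0.2065, -0.6), (0.654, -0.1965, 7.5)]
scene coffee [(0.467, 0.359, 27.5), (0.452, 0.348, -6.0)]
scene tea [(0.62, -0.0115, 25.2), (0.605, -0.0205, -5.4)]
```

```bash
python3 -c "
from plant import ctrl;print(ctrl.sign_off())"
```

```text
the job is handed in; nothing more can be done
None
```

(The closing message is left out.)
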